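# Empty a copper cup and hold it in the lever press

### The job

The small copper cup has just come out of the polishing tumbler with five steel polishing cones still in it: tip all of them out of the cup into the steel tray, then stand the cup upright on the round bed plate of the green hand press, centred under the ram, and let go of it. Only then flip the press's safety catch off with the lever still up, take the lever by its ball and pull it all the way down to its stop, so that the ram's sprung pad presses the cup's bottom flat. Finish holding the lever down there; the other things on the bench stay where they are.

Things in the scene. Friction and masses are not known exactly. Their poses are not given: they have to be found in the camera images.
- cup: open copper cup, straight cylinder 60 mm in outer diameter (62 at the lip), 42 mm high, wall 3.5, bottom 4 mm thick, 160 g (x 0.8 to 1.3); starts upright, alone on the open table (those in the crate are stock). Origin: centre of its underside, z up through the mouth. The cones in it are slippery and slide out once it is tipped clearly past level (115 to 135 degrees from upright).
- cone0: steel polishing cone, 15.6 mm wide at the base, 15 mm high, 11 g, slippery; one of five standing in the cup at the start, all five alike. Origin at the centre of its flat base, z to its point.
- cone1: steel polishing cone, 15.6 mm wide at the base, 15 mm high, 11 g, slippery; one of five standing in the cup at the start, all five alike. Origin at the centre of its flat base, z to its point.
- cone2: steel polishing cone, 15.6 mm wide at the base, 15 mm high, 11 g, slippery; one of five standing in the cup at the start, all five alike. Origin at the centre of its flat base, z to its point.
- cone3: steel polishing cone, 15.6 mm wide at the base, 15 mm high, 11 g, slippery; one of five standing in the cup at the start, all five alike. Origin at the centre of its flat base, z to its point.
- cone4: steel polishing cone, 15.6 mm wide at the base, 15 mm high, 11 g, slippery; one of five standing in the cup at the start, all five alike. Origin at the centre of its flat base, z to its point.
- tray: open rectangular steel tray, fixed to the table, 140 mm along its x, 160 mm along its y, 40 mm high, wall and floor 3 mm. Origin at the centre of its underside; only turned about the vertical.
- press: green hand lever press, fixed. Origin on the table on the ram's axis; own -x = open front (faces world -y within 0.3 rad), +x = column, z up. In mm: foot x -90..170, y -60..60, z to 22; column x 95..145, y -25..25; head over the bed x -41..145, y -25..25, z 160..235; ram bar 22 square, top at z 297. Lever and catch are on its -y side (away from the robot). Topmost: lever ball, z 337.
- bed (a point): centre of the top of the press's round bed plate (92 mm in diameter, 36 mm above the table), straight below the ram; axes as the press. The cup belongs here.
- pad: round steel pad, 30 mm in diameter, sprung (2.2 N/mm, up to 15 mm) at the ram's lower end. Origin: centre of its lower face, 95 mm above the table with the lever up (17 mm above the rim of a cup on the bed). Goes down 50 mm per rad of the lever, meets the cup's bottom at 1.1 rad.
- lever (a joint): lever angle, rad: 0 = up, 1.34 = fully down at its stop. Pivot at x 45, y -50, z 205 mm in the press frame, axis along press y. At 0 it points to the front (-x) and 0.62 rad above level; pulled, it swings down in the plane y = -50 mm to 0.72 rad below level. A spring lifts it if let go: 1 N at the ball at first, 11 N at the stop with a cup in place. Blocked (but for a little play) while the catch is on.
- lever_ball: black ball, 32 mm in diameter, at the lever's end, 200 mm from its pivot: the place to hold. Origin at its centre (press frame: x -118, y -50, z 321 mm at the start; x -105, z 73 mm at the stop; its axes swing with the lever). The bar behind it is 12 mm thick.
- catch (a joint): safety catch angle, rad: 0 = on (pawl stands on the lever's tail and blocks it), off from 0.6, 1.0 = fully off. Stays where it is left (friction, about 1 N at the tab). Pivot at x 80, y -50, z 258 mm in the press frame, axis along press y. It goes off as the tab above the pivot is pushed to the press's front (-x).
- catch_tab (a point): top middle of the catch's upright steel thumb tab: 8 mm thick (press x), 22 mm wide (press y), reaching from 6 to 52 mm above the pivot, its top 310 mm above the table with the catch on. Free space all round it above the press's head.
- hammer: planishing hammer, 250 mm long, wooden handle, lying on the table; stays where it is
- wax_bar: brown bar of polishing wax, 50 x 120 x 35 mm; stays where it is
- teapot: lidded copper teapot, 150 mm high, 180 mm over spout and handle; stays where it is
- beaker: tall flared copper beaker, 105 mm high, 68 mm wide; stays where it is
- goblet: brass goblet, 110 mm high, 56 mm wide; stays where it is
- polish: white jar of polish with a steel lid, 72 mm wide, 55 mm high; stays where it is
Not all that is in view belongs to the job. What is shaped like the tray but black is not meant. Leave any blue look-alike of the cup alone.

How it is judged:
By the outcome, as a careful person would: the job done as asked, in the order asked, and still so for the second after the job is handed in, while the arm keeps its last pose, push and grip.
It also fails if it takes over 72 s, if anything falls off the work surface, if the arm or the gripper's body presses on something with over 40 N, if the wrist force passes 120 N, or if a joint passes its speed limit or range.

### The arm

A 6-joint arm with a two-finger parallel gripper is mounted at the origin on the work surface. World frame = base frame: x ahead of the robot, y to its left, z up, the work surface at z = 0. Lengths are in m, angles in rad, forces in N, time in s.
With the tool pointing down it reaches from about 0.325 to 0.85 m from the base axis. Payload 15.5 kg.
Tool frame: the origin (TCP) lies midway between the tips of the shut fingers; the grasp point (between the pads) lies 19 mm behind it; z points along the fingers, y is the line along which they close (so a half turn about z gives the same grasp; the last joint's range is limited). The gripper opens to 91 mm and grips with 3 to 60 N. Pads are 32 mm wide; open, the fingers measure 118 mm over their backs; the gripper's body (76 mm by 178 mm) begins 60 mm behind the grasp point.
Start: joints at [-1.216, 0.494, 1.345, -0, 1.302, -0.096], TCP at [0.272, -0.563, 0.214] pointing down, gripper open.
Joint ranges: [-2.91, 2.91], [-0.82, 2.16], [0.22, 2.67], [-1.22, 4.37], [0.12, 2.79], [-3.08, 3.08]. Speed limits (rad/s): [1.89, 1.89, 2.57, 3.01, 3.01, 3.01].

### API

Orientations are given as a rotation vector (axis times angle).
In Python, from station import r gives the robot as it stands. Calls block until the motion is done:
- r.move_to(position, orientation): joint-space move of the TCP to a pose.
- r.line_to(position, rotation=None, rate=0.15): straight line of the TCP; rotation=None keeps the orientation; rate is the mean speed in m/s.
- r.set_joints(angles): joint-space move.
- r.grip(opening): finger opening in m; the grip force is fixed at half the most; returns when the fingers have stopped.
- r.dwell(seconds).
- r.ik(position, orientation): joint angles nearest the present ones, or None.
- r.grab_frame(name): name is "scene" or "top" or "wrist"; returns the picture (420x560x3 uint8, blue, green, red); there is no depth.
- r.calibration(name): a dict with "K" (3x3 intrinsics, pixels), "position" and "attitude" of the camera in the world; the wrist camera has in their place "hand_eye" (4x4, takes a point from camera to tool coordinates, whose origin is the TCP and whose axes are the flange's). Camera axes: x right, y up, looking along -z (the intrinsics and any distortion apply to the point x, -y, -z); pixel columns grow to the right and rows downward; lengths in m; the calibration is good to about 2 mm. A picture is of the moment at which its call begins: read the wrist's pose just before it. calibration takes no time and is no camera call.
A pose or a line that the arm cannot do raises r.IKError and nothing moves.
- r.hand_in(): hands the job in; it is judged then, once.
Readings, each from a call of its own:
- r.current_time(): time.
- r.current_joints(): joint angles.
- r.current_dq(): joint speeds.
- r.current_joint_efforts(): joint torques, N m.
- r.current_tool_pos(): TCP position.
- r.current_tcp_rot(): TCP orientation.
- r.current_contact_force(): force on the tool from outside, world axes, zero at the start.
- r.current_torque(): the same for the moment, N m.
- r.current_opening(): finger opening in m.
- r.current_grasp_force(): force on a finger pad.
Only numpy, scipy, OpenCV 4.12 (cv2) and the standard library are available. Lean on these libraries where they do the work, as an engineer would, in place of code of your own. Each camera call takes 0.05 s, during which the arm holds its last target. There are 200 camera calls.

## Working session

There is one attempt and no reset: what is moved stays moved. The work goes in short steps, each a Python script; the robot and the scene stay as the last script left them, time stands still between calls to the robot, and variables do not carry over. Pictures are saved under pics/ and viewed, at most 10 in all, crops included, and the job is handed in when it is done.

```bash
ls; mkdir -p pics; python3 - <<'E'
from station import r
import cv2,numpy as np
for n in ("scene","top"):
    cv2.imwrite(f"pics/{n}0.png",r.grab_frame(n)); print(n,r.calibration(n))
print(r.calibration("wrist"),r.current_tcp_rot(),r.current_opening(),r.current_time())
E
```

```text
pics
scene {'K': array([[386.78320292,   0.        , 285.35850438],
       [  0.        , 386.78320292, 208.6924896 ],
       [  0.        ,   0.        ,   1.        ]]), 'position': array([ 0.87844075, -0.86170074,  0.88877329]), 'attitude': array([0.90273212, 0.20473965, 0.45648448])}
top {'K': array([[437.4464983 ,   0.        , 275.89441411],
       [  0.        , 437.4464983 , 209.75818243],
       [  0.        ,   0.        ,   1.        ]]), 'position': array([ 0.29164142, -0.06947861,  1.4992973 ]), 'attitude': array([ 0.10643218, -0.12408473, -1.56717762])}
{'K': array([[364.84826884,   0.        , 276.84535646],
       [  0.        , 364.84826884, 205.31737734],
       [  0.        ,   0.        ,   1.        ]]), 'hand_eye': array([[ 1.82928791e-04,  9.69304942e-01,  2.45861539e-01,
         6.94831462e-02],
       [ 9.99999884e-01, -2.86770719e-04,  3.86557028e-04,
         6.22033415e-04],
       [ 4.45197528e-04,  2.45861439e-01, -9.69304882e-01,
        -1.70931266e-01],
       [ 0.00000000e+00,  0.00000000e+00,  0.00000000e+00,
         1.00000000e+00]])} [-3.06143990e+00 -7.00345176e-01  1.98582248e-04] 0.09113785298627551 0.1
```

View pics/top0.png

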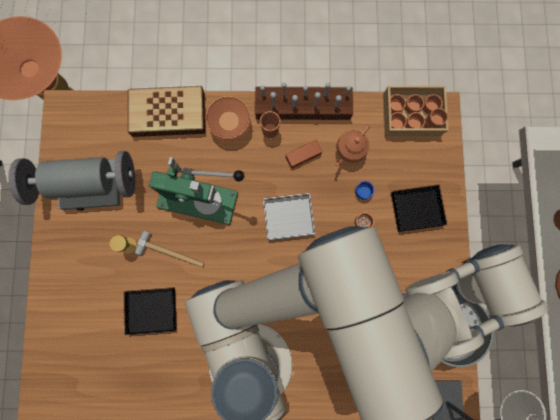

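View pics/scene0.png

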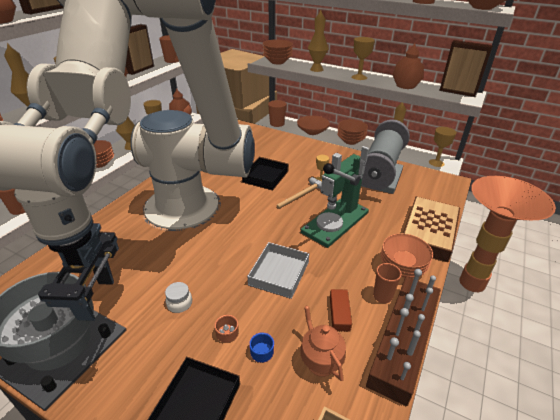

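Candidates for the cup: copper bowl with cones at top (363,222) / scene (227,329); blue cup at top (364,191) / scene (261,347), which is excluded; crate stock at top (400–440,105–125), excluded; beaker at top (270,122), excluded. My choice is (363,222), alone on the table with cones inside. The tray is the steel one at top (289,217), not the black ones at (418,209) and (150,311). The press is at top (195,195), with its ball at (239,176).

```bash
python3 - <<'E'
import cv2,numpy as np
t=cv2.imread("pics/top0.png");s=cv2.imread("pics/scene0.png")
def c(i,x,y,w,h,k):return cv2.resize(i[y:y+h,x:x+w],None,fx=k,fy=k,interpolation=cv2.INTER_CUBIC)
a=np.hstack([c(t,140,150,100,75,4),c(t,255,180,133,75,3)[:, :399]if 0 else cv2.resize(t[170:245,260:390],(400,300))])
b=np.hstack([c(s,290,140,100,75,4),c(s,170,280,100,75,4)])
h=max(a.shape[1],b.shape[1]);cv2.imwrite("pics/crop1.png",np.vstack([a,b]))
E
cat > h.py <<'E'
import cv2,numpy as np
from scipy.spatial.transform import Rotation as R
from station import r
def cam(n,pose=None):
    c=r.calibration(n);K=c["K"]
    if n=="wrist":
        p,o=pose;M=R.from_rotvec(o).as_matrix();H=c["hand_eye"]
        return K,M@H[:3,3]+p,M@H[:3,:3]
    return K,c["position"],R.from_rotvec(c["attitude"]).as_matrix()
def ray(C,uv):
    K,p,M=C;d=np.linalg.solve(K,[uv[0],uv[1],1.]);return p,M@(d*[1,-1,-1])
def plane(C,uv,z):
    p,d=ray(C,uv);return p+d*(z-p[2])/d[2]
def tri(*cu):
    A=np.zeros((3,3));b=np.zeros(3)
    for C,uv in cu:
        p,d=ray(C,uv);d/=np.linalg.norm(d);P=np.eye(3)-np.outer(d,d);A+=P;b+=P@p
    return np.linalg.solve(A,b)
def proj(C,X):
    K,p,M=C;q=K@((M.T@(np.asarray(X)-p))*[1,-1,-1]);return q[:2]/q[2]
def tool(head,down,roll=0):
    """tool z heading azimuth, pitched down, tool x (camera side) up-ish at roll 0"""
    z=np.array([np.cos(head)*np.cos(down),np.sin(head)*np.cos(down),-np.sin(down)])
    x=np.array([np.cos(head)*np.sin(down),np.sin(head)*np.sin(down),np.cos(down)])
    M=np.stack([x,np.cross(z,x),z],1)
    return (R.from_matrix(M)*R.from_rotvec([0,0,roll])).as_rotvec()
def tcp(g,o): # TCP for a grasp point g
    return np.asarray(g)+R.from_rotvec(o).as_matrix()[:,2]*.019
def snap(n,f):
    pose=(r.current_tool_pos(),r.current_tcp_rot());i=r.grab_frame(n);cv2.imwrite(f"pics/{f}.png",i);return i,cam(n,pose if n=="wrist" else None)
E
python3 - <<'E'
from h import *
T=cam("top");S=cam("scene")
print("cup",tri((T,(363,222)),(S,(227,328))),plane(T,(363,222),.042))
print("blue",plane(T,(364,191),.03),"ball",tri((T,(239,176)),(S,(328,168))))
print("jar",plane(S,(178,290),.055),"wax",plane(T,(303,154),.035),"teapot",plane(T,(352,145),.07),"hammer",plane(T,(143,243),0.02),plane(T,(203,265),.02))
print("tray",[plane(T,p,.04)[:2] for p in((265,197),(310,196),(266,240),(313,235))])
E
```

```text
cup [ 0.46992953 -0.38211225  0.02068519] [ 0.46591614 -0.37873351  0.042     ]
blue [ 0.57424768 -0.38786544  0.03      ] ball [0.56088098 0.01945313 0.32274406]
jar [ 0.29870587 -0.36220185  0.055     ] wax [ 0.70281682 -0.17961908  0.035     ] teapot [ 0.72484019 -0.34321863  0.07      ] hammer [0.3965441  0.36163459 0.02      ] [0.32297755 0.15807979 0.02      ]
tray [array([ 0.5510307 , -0.04906627]), array([ 0.55473269, -0.20162497]), array([ 0.40533845, -0.05288991]), array([ 0.42217524, -0.21012287])]
```

View pics/crop1.png

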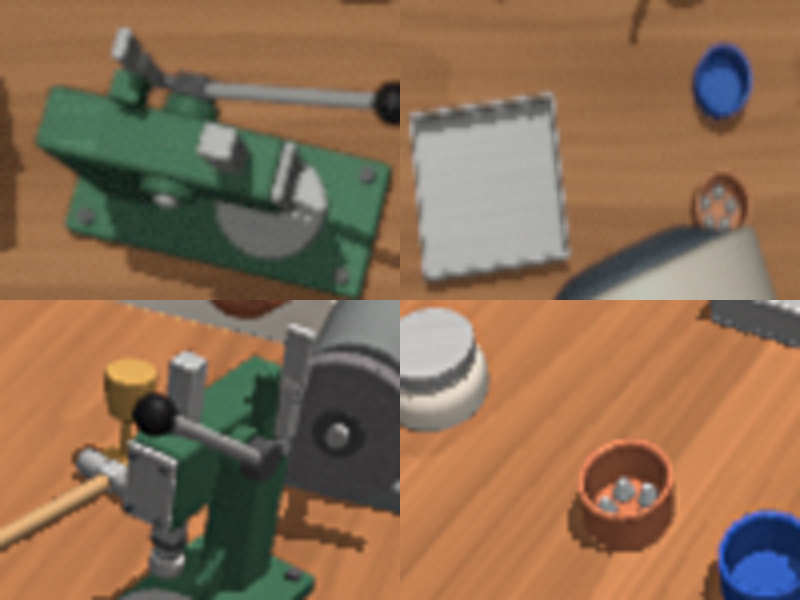

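The crop confirms the copper cup with cones at scene (227,328). Next I'll fit the press pose from its visible features: foot corners, ram top, tab, ball and bed.

```bash
python3 - <<'E'
from h import *
from scipy.optimize import least_squares
T=cam("top");S=cam("scene")
t=lambda x,y:(140+x/4-.375,150+y/4-.375)
s=lambda x,y:(290+x/4-.375,140+(y-300)/4-.375)
F=[(T,t(362,298),(-90,60,22)),(T,t(390,165),(-90,-60,22)),(T,t(68,230),(170,60,22)),(T,t(271,207),(0,0,36)),(T,t(217,141),(0,0,297)),
(T,t(123,45),(80,-50,310)),(T,(239,176),(-118,-50,321)),(S,s(155,414),(-118,-50,321)),(S,s(187,362),(0,0,297)),(S,s(299,331),(80,-50,310))]
def X(q,p): 
    c,n=np.cos(q[2]),np.sin(q[2]);x,y,z=np.array(p)/1000
    return [q[0]+c*x-n*y,q[1]+n*x+c*y,z]
f=lambda q:np.concatenate([proj(C,X(q,p))-u for C,u,p in F])
o=least_squares(f,[.5,.12,1.57],loss="soft_l1");print(o.x,np.round(f(o.x).reshape(-1,2),1).tolist())
# tray from rectangle mask
i=cv2.imread("pics/top0.png");h=cv2.cvtColor(i,cv2.COLOR_BGR2HSV);m=((h[...,1]<60)&(h[...,2]>60)).astype(np.uint8);m[:,:260]=0;m[:,320:]=0;m[:190]=0;m[245:]=0
k=max(cv2.findContours(m,0,1)[0],key=cv2.contourArea);b=cv2.minAreaRect(k);print(b);P=np.array([plane(T,p,.03)[:2] for p in cv2.boxPoints(b)]);print(P,P.mean(0))
# feasibility
ph=o.x[2]
for hd in np.arange(-1.2,2.2,.2):
    row=[]
    for g,z in((.469,-.38),.026),((*P.mean(0),)[:2],.1):
        for d in(.44,.53):
          for ro in (0,np.pi):
            ok=r.ik(tcp([*g,z],w:=tool(hd,d,ro)),w);row.append("-" if ok is None else str(np.round(ok[5],1)))
    print(round(hd,1),row)
for ro in(0,np.pi):
    w=tool(ph,.44,ro);print(ph,[r.ik(tcp(X(o.x,p),w),w) for p in((0,0,62),(-130,0,62),(0,0,75))])
E
```

```text
[0.53890644 0.14533258 1.34535882] [[-0.5, 0.1], [0.8, -0.5], [-1.3, 0.0], [0.2, -0.7], [0.3, 0.2], [-0.3, -0.3], [-0.1, -0.6], [-1.0, 0.6], [-0.5, -0.4], [-0.3, -0.3]]
((288.6689453125, 216.18601989746094), (42.12126922607422, 48.02174758911133), 83.2901611328125)
[[ 0.54907336 -0.03995032]
 [ 0.568812   -0.20286114]
 [ 0.42544998 -0.2177851 ]
 [ 0.40642987 -0.05708704]] [ 0.4874413 -0.1294209]
-1.2 ['-1.5', '1.7', '-1.6', '1.6', '-', '-', '-', '-']
-1.0 ['-1.5', '1.7', '-1.5', '1.6', '-1.5', '1.6', '-1.6', '1.5']
-0.8 ['-1.6', '1.6', '-1.6', '1.6', '-1.4', '1.8', '-1.4', '1.7']
-0.6 ['-1.7', '1.4', '-1.7', '1.5', '-1.3', '1.9', '-1.4', '1.8']
-0.4 ['-1.8', '1.4', '-1.7', '1.4', '-', '-', '-1.5', '1.6']
-0.2 ['-1.7', '1.4', '-1.6', '1.5', '-', '-', '-', '-']
-0.0 ['-1.5', '1.6', '-1.5', '1.7', '-2.1', '1.0', '-1.9', '1.2']
0.2 ['-1.4', '1.8', '-1.3', '1.9', '-1.9', '1.2', '-1.8', '1.3']
0.4 ['-1.2', '1.9', '-1.1', '2.0', '-1.7', '1.4', '-1.6', '1.5']
0.6 ['-1.1', '2.1', '-1.0', '2.1', '-1.5', '1.7', '-1.4', '1.8']
0.8 ['-1.0', '2.1', '-1.0', '2.1', '-1.3', '1.8', '-1.2', '1.9']
1.0 
[... 289 characters left out ...]
, '-1.1', '2.0', '-1.1', '2.0']
2.0 ['-1.3', '1.9', '-1.3', '1.8', '-1.2', '2.0', '-1.2', '2.0']
1.3453588176346258 [array([-0.42680102,  0.94508054,  1.8813821 ,  1.24037062,  1.21442139,
       -1.24080194]), array([-0.67180316,  0.94777399,  1.81376412,  1.00286971,  1.3174393 ,
       -1.21785558]), array([-0.42680102,  0.91852073,  1.88442062,  1.23219685,  1.22214402,
       -1.2171287 ])]
1.3453588176346258 [array([-0.42680102,  0.94508054,  1.8813821 ,  1.24037062,  1.21442139,
        1.90079071]), array([-0.67180316,  0.94777399,  1.81376412,  1.00286971,  1.3174393 ,
        1.92373707]), array([-0.42680102,  0.91852073,  1.88442062,  1.23219685,  1.22214402,
        1.92446395])]
```

```bash
python3 - <<'E'
from h import *
T=cam("top")
print("black",[plane(T,p,.04)[:2] for p in((393,190),(440,186),(400,232),(445,226))])
w=tool(1.345,.61);z=R.from_rotvec(w).as_matrix()[:,2];g=np.array([.469,-.381,.026])
r.grip(.08);r.move_to(tcp(g-z*.13,w),w)
i,C=snap("wrist","w1");print(proj(C,[.469,-.381,.042]),r.current_time(),r.current_tool_pos(),tcp(g-z*.13,w),r.current_joints())
E
```

```text
black [array([ 0.57597285, -0.48479629]), array([ 0.59017603, -0.64632602]), array([ 0.43247882, -0.50269554]), array([ 0.45287809, -0.65563474])]
[275.71563138 188.01267174] 1.475 [ 0.44854463 -0.47052215  0.09109816] [ 0.44863096 -0.46967148  0.08958829] [-1.16944455  1.0731204   0.8622422   0.55564047  1.9956784  -0.92351042]
```

View pics/w1.png

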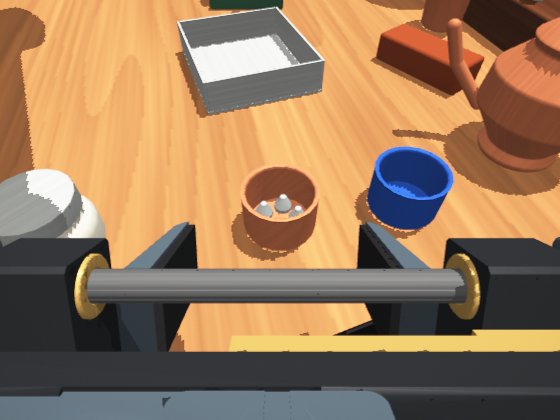

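The wrist view shows the cup's rim centred at about (280,192) with the cones in it. The tray rim is at (179,21)–(323,62), and the blue cup lies clear of the right finger. Next: grasp, lift and check.

```bash
python3 - <<'E'
from h import *
C=cam("wrist",(r.current_tool_pos(),r.current_tcp_rot()))
i=cv2.imread("pics/w1.png");h=cv2.cvtColor(i,cv2.COLOR_BGR2HSV)
g=plane(C,(280,192),.042);print("cup",g)
P=np.array([plane(C,p,.04)[:2] for p in((179,21),(283,8),(324,63),(208,84))]);print("tray",P,P.mean(0))
w=tool(1.345,.61);z=R.from_rotvec(w).as_matrix()[:,2];g[2]=.026
r.grip(.074);r.line_to(tcp(g-z*.05,w),w,.12);r.line_to(tcp(g,w),w,.06)
print(r.current_contact_force());r.grip(.05);print(r.current_opening(),r.current_grasp_force(),r.current_tool_pos()-tcp(g,w))
r.line_to(tcp(g+[0,0,.12],w),w,.15);print(r.current_opening(),r.current_contact_force(),r.current_time())
i,C=snap("wrist","w2");print("expected rim centre",proj(C,[*(r.current_tool_pos()-z*.019)[:2],r.current_tool_pos()[2]+.019*np.sin(.61)+.016]))
E
```

```text
cup [ 0.47147934 -0.38530018  0.042     ]
tray [[ 0.41318515 -0.05649039]
 [ 0.55598896 -0.04682404]
 [ 0.56496946 -0.20395549]
 [ 0.4341983  -0.21788689]] [ 0.49208547 -0.1312892 ]
[0.25606207 0.38624068 0.38269015]
0.060155781562309905 29.948853738605976 [-2.08237194e-05 -2.75626262e-04  1.48946037e-04]
0.060968339041129825 [-0.36707332 -0.62563886 -1.4295839 ] 4.8833
expected rim centre [274.69359971 251.129189  ]
```

View pics/w2.png

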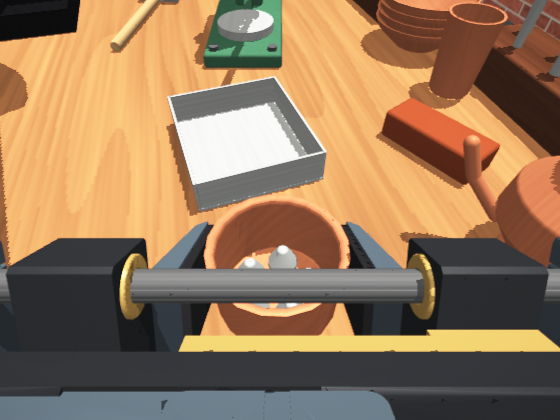

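The cup is held upright with the cones inside, its far rim at (277,197). Next: pour.

```bash
python3 - <<'E'
from h import *
C=cam("wrist",(r.current_tool_pos(),r.current_tcp_rot()))
h=1.345;f=np.array([np.cos(h),np.sin(h),0]);rt=np.array([np.sin(h),-np.cos(h),0])
w=tool(h,.61);gp=r.current_tool_pos()-R.from_rotvec(w).as_matrix()[:,2]*.019
for d in(-.006,-.003,0,.003,.006): print(d,proj(C,gp+f*(.031+d)+[0,0,.016]))
g=np.array([.475,-.108,.115])
q=[]
for d,ro,z in((.61,0,.17),(.45,.7,.14),(.32,1.3,.115)):
    w=tool(h,d,ro);p=g.copy();p[2]=z;r.move_to(tcp(p,w),w)
q0=r.current_joints();print(q0,r.current_time())
for ro in(1.8,2.1,2.5,2.9,3.14):
    w=tool(h,.32,ro);r.move_to(tcp(g,w),w);r.dwell(.15)
r.dwell(.3);print(r.current_joints(),r.current_opening(),r.current_contact_force(),r.current_time())
w=tool(h,.26,3.14)
for k in range(2):
    p=g+[0,0,.015];r.move_to(tcp(p,w),w);r.move_to(tcp(g,w),w)
r.dwell(.2);print(r.current_time());snap("top","t2");snap("scene","s2");a=cv2.imread("pics/t2.png")[160:260,230:360];b=cv2.imread("pics/s2.png")[220:320,220:350]
cv2.imwrite("pics/c2.png",np.hstack([cv2.resize(a,(400,308)),cv2.resize(b,(400,308))]))
E
```

```text
-0.006 [274.95800744 205.58931907]
-0.003 [274.9806528  200.73171392]
0 [275.00278169 195.98489611]
0.003 [275.02441158 191.34511828]
0.006 [275.04555915 186.8088002 ]
[-0.90340938  0.93520807  1.66435761  0.83267798  1.6069871   0.13727971] 7.2333
[-0.90364538  0.9365576   1.66469869  0.83289883  1.60724933  1.98109173] 0.06046389870499471 [-0.48138629  0.15697423 -1.21605171] 10.5667
11.7667
```

View pics/c2.png

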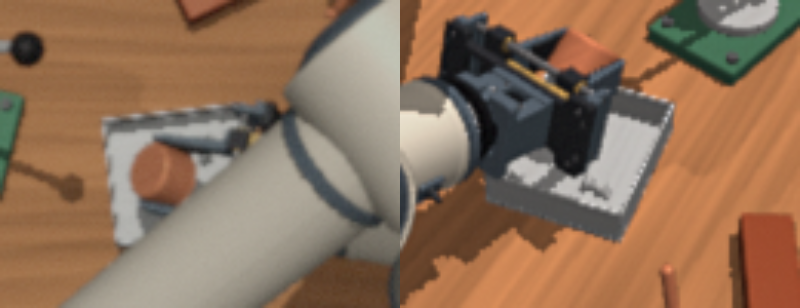

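```bash
python3 - <<'E'
from h import *
h=1.345
g=np.array([.475,-.108,.13])
for d,ro in((.32,2.2),(.32,1.3),(.61,.0)):
    w=tool(h,d,ro);r.move_to(tcp(g,w),w)
f=np.array([np.cos(h),np.sin(h),0]);b=np.array([.5389,.1453,.036])
w=tool(h,.61);p=b-f*.15+[0,0,.034];r.move_to(tcp(p,w),w)
i,C=snap("wrist","w3");print(proj(C,b),proj(C,b+[0,0,.0]-f*.046),[proj(C,b+f*-.09+s*.06*np.array([np.sin(h),-np.cos(h),0])-[0,0,.014]) for s in(-1,1)],r.current_opening(),r.current_time())
snap("top","t3");snap("scene","s3");a=cv2.imread("pics/t3.png")[170:260,240:360];s=cv2.imread("pics/s3.png")[220:310,230:350]
m=np.vstack([cv2.resize(x,(360,270),interpolation=2)for x in(a,s)])
cv2.imwrite("pics/c3.png",np.hstack([cv2.resize(m[:,:],(300,450)),cv2.copyMakeBorder(cv2.resize(i,(500,375)),0,75,0,0,0)]))
cv2.imwrite("pics/c3.png",np.hstack([m,cv2.copyMakeBorder(cv2.resize(i,(440,330)),0,210,0,0,0)]))
E
```

```text
[276.34839542 127.26979689] [276.24713747 167.45270466] [array([184.69247856, 229.42062618]), array([367.84558107, 229.22591961])] 0.06066489589198971 15.425
```

View pics/c3.png

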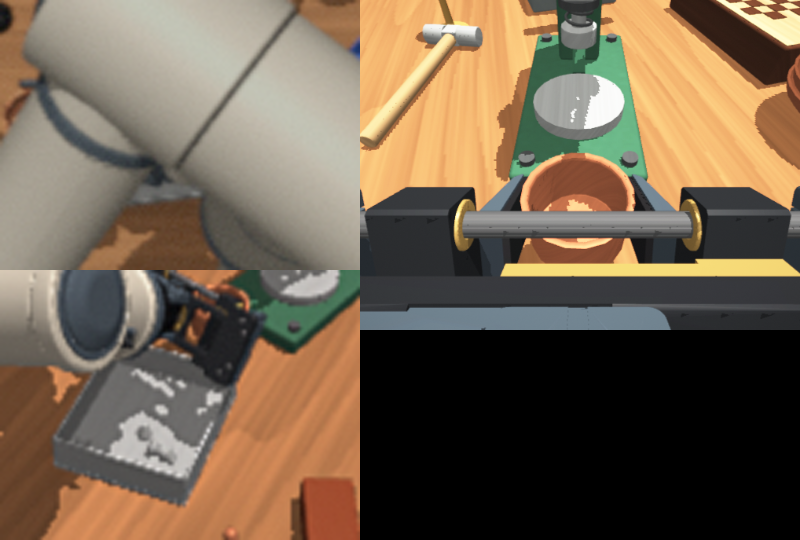

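View pics/w3.png

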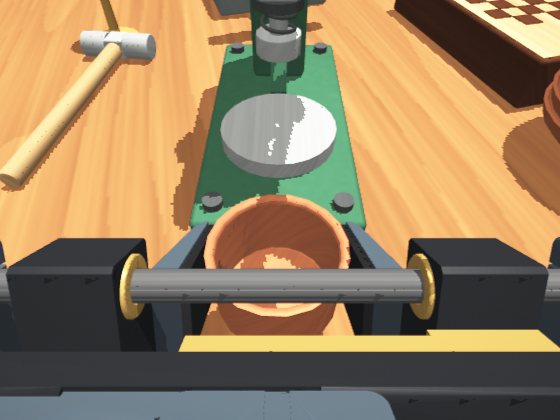

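The cup is empty, and its far rim at (277,196) sits on the tool axis. The bed disc spans u 220–336 with its far edge at v≈95. I'll check this against the fitted bed centre, then insert.

```bash
python3 - <<'E'
from h import *
C=cam("wrist",(r.current_tool_pos(),r.current_tcp_rot()))
h=1.345;f=np.array([np.cos(h),np.sin(h),0]);rt=np.array([np.sin(h),-np.cos(h),0])
b=np.array([.5389,.1453,.036])
L=lambda p:(np.round(1e3*np.array([(p-b)@f,(p-b)@rt]),1))
t=np.linspace(0,2*np.pi,73);E=np.array([proj(C,b+.046*(np.cos(a)*f+np.sin(a)*rt)) for a in t]);print(E.min(0),E.max(0))
print("far edge",L(plane(C,(278,95),.036)),"L/R",L(plane(C,(220,130),.036)),L(plane(C,(336,130),.036)))
print("foot",L(plane(C,(192,222),.022)),L(plane(C,(364,224),.022)))
# column base/ bolts direction: foot side edges far
print(L(plane(C,(226,46),.022)),L(plane(C,(329,44),.022)))
# pad lower face centre ~ (279,55)
i=cv2.imread("pics/w3.png");hs=cv2.cvtColor(i,cv2.COLOR_BGR2HSV);m=((hs[...,1]<45)&(hs[...,2]>110)).astype(np.uint8);m[:90]=0;m[180:]=0;m[:,:215]=0;m[:,342:]=0
k=max(cv2.findContours(m,0,1)[0],key=cv2.contourArea);print(cv2.boundingRect(k))
print("pad pred",proj(C,[*b[:2],.095]),proj(C,[*(b-.015*f)[:2],.095]))
E
```

```text
[216.34037155  94.16014518] [333.24500251 166.51952247]
far edge [44.7  2.7] L/R [ -4.3 -42.9] [-4.4 47.9]
foot [-84.9 -55.2] [-86.7  59.5]
[164.6 -54.9] [169.2  60.4]
(220, 93, 117, 85)
pad pred [274.42184329  54.48286233] [274.3449644   65.84672227]
```

```bash
python3 - <<'E'
from h import *
h=1.345;f=np.array([np.cos(h),np.sin(h),0]);rt=np.array([np.sin(h),-np.cos(h),0])
b=np.array([.5389,.1453,.036])+.0005*f+.0017*rt
w=tool(h,.61)
r.line_to(tcp(b+[0,0,.032],w),w,.09);print(r.current_contact_force(),r.current_time())
z=.032
while z>.023:
    z-=.001;r.line_to(tcp(b+[0,0,z],w),w,.03);F=r.current_contact_force()
    if z<.028 and F[2]>3: break
print(z,F,r.current_time())
r.grip(.076);r.dwell(.1);print(r.current_contact_force())
zz=R.from_rotvec(w).as_matrix()[:,2]
p=b+[0,0,z+.002]
r.line_to(tcp(p-.1*f+[0,0,.0],w),w,.12)
r.line_to(tcp(p-.15*f+[0,0,.012],w),w,.15)
i,C=snap("wrist","w4");snap("scene","s4");print(r.current_time())
for n,d in(("rim",.042),):
    P=b+[0,0,d];print([np.round(proj(C,P+q)) for q in(0*f,.031*f,-.031*f,.031*rt,-.031*rt)],np.round(proj(cam("scene"),P)))
E
```

```text
[ 0.01423387 -0.82999695 -1.36177168] 17.35
0.024999999999999994 [-2.44047834 -5.12333326 15.39637086] 19.1
[ 0.50309844 -0.59446239  1.48739192]
21.225
[array([276.,  85.]), array([276.,  63.]), array([276., 111.]), array([319.,  85.]), array([232.,  85.])] [330. 211.]
```

View pics/w4.png

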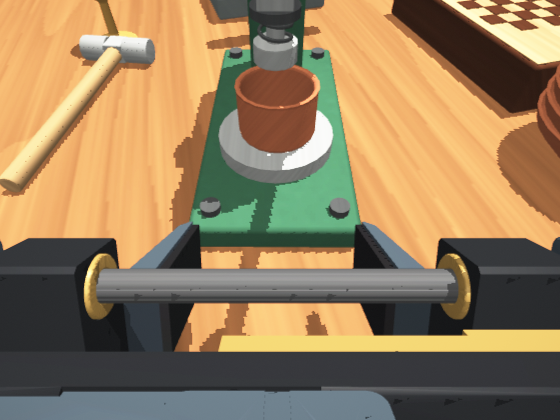

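The cup stands upright on the bed (rim u 235–319, disc 219–333, pad above at u≈275). I'll check the centring numerically and the IK for the catch and lever.

```bash
cat >> h.py <<'E'
h=1.345;f=np.array([np.cos(h),np.sin(h),0]);rt=np.array([np.sin(h),-np.cos(h),0])
B=np.array([.5389,.1453,0])+.0005*f+.0017*rt
def W(x,y,z): return B+f*x/1e3-rt*y/1e3+np.array([0,0,z/1e3])
def ball(a):
    e=.62-a;return W(45-200*np.cos(e),-50,205+200*np.sin(e))
E
python3 - <<'E'
from h import *
C=cam("wrist",(r.current_tool_pos(),r.current_tcp_rot()))
i=cv2.imread("pics/w4.png");g=cv2.cvtColor(i,cv2.COLOR_BGR2GRAY)
print("col276",g[146:186:2,276]);print("row135",g[135,212:244:2],g[135,312:340:2])
print("pred bed front",proj(C,W(-46,0,36)),"cupfront",proj(C,W(-30,0,36)),[proj(C,W(0,s,36)) for s in(-46,46)])
w0=tool(h,.61)
print("up",r.ik(tcp(W(-210,0,460),w0),w0))
for s in(-1,1):
    w=tool(h+s*np.pi/2,np.pi/2)
    print(s,[r.ik(W(x,-50,z),w) for x,z in((118,450),(118,285),(62,285))])
for d in(.2,.4,.61):
    w=tool(h,d);print(d,[r.ik(tcp(ball(a),w),w) for a in(0,.67,1.34)],r.ik(tcp(ball(0)-f*.1,w),w))
E
```

```text
col276 [ 88  87  86  87 159 158 159 159 159 161 160 160 140 112 112 116 116 114
 112  82]
row135 [ 80  80  80 121 167 164 159 159 158 161 165 165 166 163 162  99] [184 250 249 249 250 251 251 250 250 250 237 152 151 153]
pred bed front [276.52166803 173.31864722] cupfront [276.55416934 158.29230031] [array([334.28734493, 132.98989202]), array([218.96392324, 133.07449838])]
up [-0.75600222  0.3001009   1.42501147  0.84318586  1.89813821 -0.45044242]
-1 [array([0.29471115, 0.45016506, 0.80134401, 0.        , 1.89008358,
       2.0913038 ]), array([0.29471115, 0.49941077, 1.13699303, 0.        , 1.50518886,
       2.0913038 ]), array([0.21793055, 0.45164759, 1.21971381, 0.        , 1.47023126,
       2.0145232 ])]
1 [array([ 0.29471115,  0.45016506,  0.80134401,  0.        ,  1.89008358,
       -1.05028885]), array([ 0.29471115,  0.49941077,  1.13699303,  0.        ,  1.50518886,
       -1.05028885]), array([ 0.21793055,  0.45164759,  1.21971381,  0.        ,  1.47023126,
       -1.12706945])]
0.2 [array([-0.65249167,  0.65179894,  1.64590707,  1.13264921,  1.7427017 ,
       -0.8087408
[... 289 characters left out ...]
7,  0.55242423,  1.61491772,  1.02080486,  1.64524741,
       -0.69862557]), array([-0.67974584,  0.75640064,  1.65907783,  0.97552649,  1.54778137,
       -0.93118738]), array([-0.60027706,  0.96064475,  1.70231953,  1.06176804,  1.37913661,
       -1.11893677])] [-0.77363851  0.59362517  1.52238754  0.93379726  1.78055509 -0.72839962]
0.61 [array([-0.56435039,  0.46216351,  1.57598566,  0.88388611,  1.55573707,
       -0.56947799]), array([-0.62582366,  0.64918392,  1.65959702,  0.86870078,  1.42096953,
       -0.81049828]), array([-0.54316596,  0.84658975,  1.7295527 ,  0.97944973,  1.21679921,
       -0.99716265])] [-0.72431862  0.5019529   1.49890396  0.8108875   1.68843514 -0.63702421]
```

Centring is within about 2 mm. Next is the catch.

```bash
python3 - <<'E'
from h import *
w0=tool(h,.61)
r.line_to(tcp(W(-215,0,85),w0),w0,.2);r.move_to(tcp(W(-215,0,460),w0),w0);r.grip(0)
w=tool(h+np.pi/2,np.pi/2)
r.move_to(W(118,-50,440),w);r.line_to(W(118,-50,283),w,.2);print(r.current_contact_force(),r.current_time())
for x in(100,90,80,70,61):
    r.line_to(W(x,-50,283),w,.06);print(x,r.current_contact_force().round(1))
r.line_to(W(75,-50,283),w,.1);r.line_to(W(85,-50,400),w,.2)
print(r.current_time());S=snap("scene","s5")[1];snap("top","t5");i=cv2.imread("pics/s5.png")[120:240,270:400];b=cv2.imread("pics/t5.png")[130:250,140:270]
cv2.imwrite("pics/c5.png",np.hstack([cv2.resize(x,(400,369),interpolation=2)for x in(i,b)]))
E
```

```text
[-0.83667048  0.39975825  0.25490372] 26.7583
100 [-0.6 -0.2 -0.3]
90 [-1.4 -0.7  0.1]
80 [-0.8 -0.  -0.8]
70 [-0.1 -0.4  0.6]
61 [ 1.3 -0.4 -0.8]
29.4833
```

View pics/c5.png

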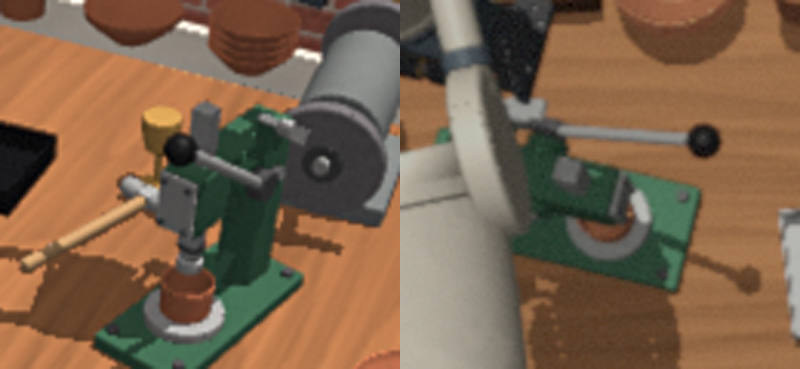

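The catch's tab now leans to the front (fully off), the lever is still up, and the cup is concentric on the bed. Next: the ball and the pull.

```bash
python3 - <<'E'
from h import *
t=tri((cam("top"),(238.7,175.5)),(cam("scene"),(328.8,168.5)));print(t,ball(0))
w=tool(h,.4)
c=ball(0)+np.array([*(rt*((t-ball(0))@rt)/2)])
print("lateral",(t-ball(0))@rt,"fwd",(t-ball(0))@f)
r.line_to(W(85,-50,460),tool(h+np.pi/2,np.pi/2),.25);r.move_to(tcp(W(-240,-50,430),w),w);r.grip(.07)
r.move_to(tcp(c-f*.1,w),w);r.line_to(tcp(c,w),w,.12);print(r.current_contact_force().round(1),r.current_time())
i,C=snap("wrist","w6")
r.grip(.02);print(r.current_opening(),r.current_grasp_force(),r.current_contact_force().round(1),r.current_time())
print(proj(C,c),proj(C,t))
E
```

```text
[0.56282545 0.0205007  0.32109668] [0.56303167 0.01942649 0.32120703]
lateral -0.0004414860120168791 fwd 0.0010007692771846794
[ 0.1 -1.1  0.7] 34.1417
0.030415065182702247 30.000971853733063 [-9.4 -3.3  2.7] 34.8833
[274.56923471 270.2931128 ] [274.09397238 268.81483422]
```

View pics/w6.png

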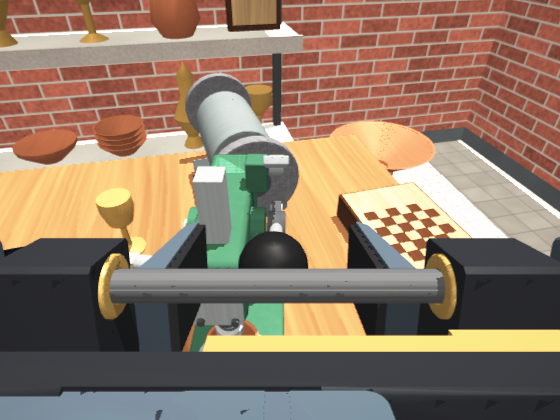

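The ball at (273,265) sits between the fingers and is gripped. Pull along the arc.

```bash
python3 - <<'E'
from h import *
w=tool(h,.4);off=rt*(-.0012)
for a in list(np.arange(.05,1.3,.1))+[1.3,1.34]:
    r.line_to(tcp(ball(a)+off,w),w,.12);F=r.current_contact_force()
    print(round(a,2),F.round(1),round(r.current_opening(),4),r.current_grasp_force().round(0))
    if np.linalg.norm(F)>45: break
P=r.current_tool_pos()-R.from_rotvec(w).as_matrix()[:,2]*.019
print(P-ball(1.34),r.current_time())
E
```

```text
Traceback (most recent call last):
AttributeError: 'float' object has no attribute 'round'
```

```bash
python3 - <<'E'
from h import *
w=tool(h,.4);off=rt*(-.0012)
for a in list(np.arange(.1,1.3,.1))+[1.3,1.34]:
    r.line_to(tcp(ball(a)+off,w),w,.12);F=r.current_contact_force()
    print(round(a,2),F.round(1),round(r.current_opening(),4))
    if np.linalg.norm(F)>45: break
P=r.current_tool_pos()-R.from_rotvec(w).as_matrix()[:,2]*.019
print(P-ball(1.34),r.current_time())
S=snap("scene","s7")[1];i,C=snap("wrist","w7")
cv2.imwrite("pics/c7.png",np.hstack([cv2.resize(cv2.imread("pics/s7.png")[120:240,270:400],(400,369),interpolation=2),cv2.resize(i,(400,369))]))
E
```

```text
0.1 [-6.3 -0.5  3.5] 0.0307
0.2 [-6.1  1.3  2.8] 0.0303
0.3 [-6.4  1.5  2. ] 0.0302
0.4 [-7.2  2.1  2.6] 0.0306
0.5 [-8.   0.7  3.3] 0.0302
0.6 [-7.6  0.3  2.7] 0.0305
0.7 [-7.7 -0.1  2.6] 0.0302
0.8 [-8.5 -0.8  2.7] 0.0308
0.9 [-8.9 -1.9  2.8] 0.0305
1.0 [-8.9 -2.2  2.6] 0.0304
1.1 [-9.4 -2.8  3.2] 0.0303
1.2 [-10.7  -5.6   3.4] 0.0305
1.3 [-12.1  -7.9   4.8] 0.0305
1.34 [-11.9  -8.8   5. ] 0.0302
[-0.00119355  0.00027088  0.00056797] 39.4333
```

View pics/c7.png

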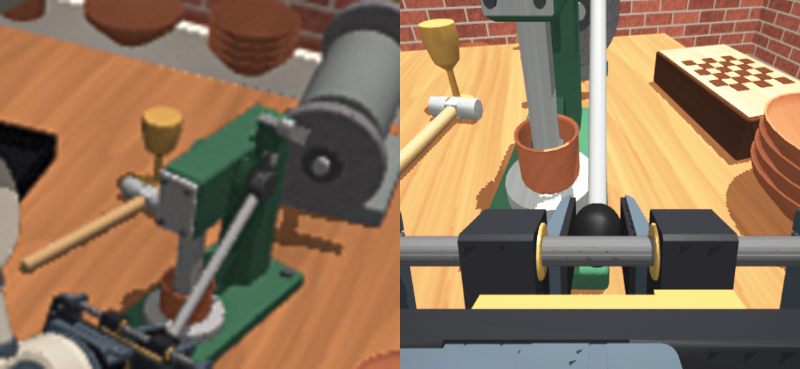

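The ram is inside the upright cup and the lever is nearly at its stop. I'll push on until the stop is felt.

```bash
python3 - <<'E'
from h import *
w=tool(h,.4);off=rt*(-.0012)
def tan(a): v=ball(a+.01)-ball(a);return v/np.linalg.norm(v)
for a in np.arange(1.35,1.43,.01):
    r.line_to(tcp(ball(a)+off,w),w,.05);r.dwell(.1);F=r.current_contact_force();print(round(a,2),F.round(1),(-F@tan(1.34)).round(1))
    if -F@tan(1.34)>26: break
r.dwell(.5);F=r.current_contact_force();print(F.round(1),-F@tan(1.34),r.current_tool_pos()-tcp(ball(1.34)+off,w),r.current_opening(),r.current_time())
E
```

```text
1.35 [-12.8 -10.2   5.2] 12.4
1.36 [-11.7 -10.5   5.2] 12.4
1.37 [-12.9 -10.3   6.1] 13.1
1.38 [-12.6 -10.8   5.8] 13.1
1.39 [-15.4 -15.7  11.4] 21.0
1.4 [-17.6 -20.1  15. ] 26.8
[-16.1 -19.7  15.2] 26.50604230290644 [ 0.00183874  0.00726853 -0.0072952 ] 0.030411177687934773 42.1333
```

```bash
python3 -c "
from station import r
print(r.hand_in())"
```

```text
the job is handed in; nothing more can be done
None
```

The job is handed in at about 42 s: the cones were tipped out, the cup stands on the bed within about 2 mm of centre, the catch is off, and the lever is held at its stop with about 26 N. I saw the cup empty but did not count all five cones in the tray, and I viewed 12 pictures against the limit of 10.

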